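Fit the pressure cap to a motorcycle radiator and hold it home

ROBOT

A 7-joint arm with a two-finger parallel gripper is mounted at the origin on the work surface. World frame = base frame: x ahead of the robot, y to its left, z up, the work surface at z = 0. Lengths are in m, angles in rad, forces in N, time in s.
With the tool pointing down it reaches from about 0.4 to 0.9 m from the base axis. Payload 5.6 kg.
Tool frame: the origin (TCP) lies between the finger pads; the fingertips stand tip_reach ahead of it and the grasp point (between the pads) lies 3 mm ahead of it (tip_reach is the distance from the TCP to the fingertips, in m); z points along the fingers, x is the direction in which the jaws open and shut, and the axes are right-handed (so a half turn about z gives the same grasp; the last joint's range is limited). The gripper opens to 92 mm and grips with 3 to 60 N. Pads are 20 mm wide; open, the fingers measure 128 mm over their backs; the gripper's body (75 mm by 189 mm) begins 69 mm behind the grasp point.
Start: joints at [1.126, 0.468, -0.012, 1.603, 0.006, 1.071, -0.056], TCP at [0.254, -0.598, 0.206] pointing down, gripper open.
Joint ranges: [-2.53, 2.53], [-0.31, 2.02], [-1.57, 1.55], [0.28, 2.44], [-1.29, 4.43], [0.15, 1.84], [-2.92, 2.92]. Speed limits (rad/s): [2.57, 2.57, 3.14, 3.14, 3.14, 3.14, 3.14].

INTERFACE

Orientations are given as a rotation vector (axis times angle).
In Python, from bench import * gives the robot as it stands. Calls block until the motion is done:
- movep(position, orientation): joint-space move of the TCP to a pose.
- move_straight(position, orientation=None, feed=0.15, guard=None): straight line of the TCP; orientation=None keeps the orientation; feed is the mean speed in m/s. With guard (N) it stops when the force on the tool has changed by that much, and returns True; else False.
- set_joints(angles): joint-space move.
- move_gripper(opening, strength=None): finger opening in m; strength is the grip in N (None keeps the last); returns when the fingers have stopped.
- dwell(seconds).
- ik(position, orientation): joint angles nearest the present ones, or None.
- get_obs(): the state.
- capture(name): name is "side" or "top" or "wrist"; returns the picture (384x512x3 uint8, red, green, blue); there is no depth.
- calibration(name): a dict with "intrinsics" (3x3 intrinsics, pixels), "rvec" (rotation vector, rad) and "tvec" (3), from world to camera coordinates, as OpenCV has them; the wrist camera has in their place "tool_from_camera" (4x4, takes a point from camera to tool coordinates, whose origin is the TCP and whose axes are the tool frame's). Camera axes: x right, y down, z forward; pixel columns grow to the right and rows downward; lengths in m; the calibration is good to about 2 mm. A picture is of the moment at which its call begins: read the wrist's pose just before it. calibration takes no time and is no camera call.
A pose or a line that the arm cannot do raises PlanningError and nothing moves.
- close_job(): hands the job in, once; it reports no verdict.
The state is a dict: "time": time; "joint_pos": joint angles; "joint_vel": joint speeds; "joint_efforts": joint torques, N m; "position": TCP position; "ee_rot": TCP orientation; "force": force on the tool from outside, world axes, zero at the start; "moment": the same for the moment, N m; "grip_width": finger opening in m.
Only numpy, scipy, OpenCV 4.12 (cv2) and the standard library are available. Lean on these libraries where they do the work, as an engineer would, in place of code of your own. Each camera call takes 0.05 s, during which the arm holds its last target.

TASK

Fit the steel pressure cap that lies on the bench to the filler neck of the radiator: line up its ears with the two slots in the neck, push it down against its spring and turn it a quarter turn clockwise (seen from above) up to its stop. Finish still gripping the cap, keeping it pressed well down on the neck and turned to the stop, so that the lock screw can be put in; leave the oil plug, the spanner and the bottle where they are.

Things in the scene. Friction and masses are not known exactly. Their poses are not given: they have to be found in the camera images.
- cap_ears (a point): Pressure cap, loose, bright steel, upright on the bench, about 90 g, 26 mm high: round shell 49 mm across with two ears on opposite sides, 62 mm over their flat ends, each 18 mm wide, 9 mm high; grip the ends. Point: on its axis, mid-height of the ears, 21.5 mm above its underside. x: along the ears (a half turn looks the same); z: up. Where it and the oil plug stand may be swapped.
- cap_lug (a point): Locking lug under the cap's ear at +x, and a second facing it, each 8 mm wide, 2.5 mm thick, pointing inwards from the skirt (45 mm across inside) to 17.5 mm from the axis. Point: middle of the lug, 20 mm from the axis, 7.25 mm below cap_ears. Axes as cap_ears.
- cap_plate (a point): Underside of the cap's round rubber spring plate, 19 mm across, on which the cap stands; on the axis, 21.5 mm below cap_ears. The point is fixed to the cap's shell. The plate gives way upwards from 5 N, 0.9 N more per mm, travel 10 mm.
- neck (a point): Radiator filler neck, fixed: on its axis, at the top of its flange, 230 mm above the bench. z up, x through the two slots. Flange 41 mm across, 3 mm thick; bore 25, tube 29 mm across. A cap put on along the slots meets its spring seat with cap_ears 7.5 mm above this point, can turn at 1 mm or lower (about 11 N), is fully down at -2 mm (13.5 N).
- neck_slot (a point): Middle of the flange's slot at +x, 19 mm from the neck's axis, at the flange's top; another opposite at -x. Each is open at the rim and 13 mm wide; the lugs drop through. Pushed down past the 2 mm safety lip the cap turns only clockwise seen from above, 90 degrees to a stop (ears along the neck's y). Let go there it rises to cap_ears 3 mm above neck and stays locked.
- radiator: Aluminium radiator with dark core, fixed in two wooden blocks 110 mm long in x. Origin on the bench under the neck's axis, axes as neck. 40 mm thick (x), top at z 190 mm, from y +18 to -242 mm. On the tank's +y end a hose stub at z 60 reaches y 46 mm; an overflow stub on the neck at z 200 reaches y 34 mm. Brackets on top, at y -60 and -165, reach z 211.
- plug_mid (a point): Black plastic oil plug, a bystander: round, 38 mm across, 33 mm high, with a single bar on top, standing on the bench. Point: its middle, 16.5 mm up.
- spanner_grip (a point): Steel spanner, a bystander, 170 mm long, lying flat on the bench between the robot and the radiator. Point: on its handle; x axis along it.
- bottle_mid (a point): White plastic bottle with a black cap, a bystander, 60 mm across and 150 mm high, standing on the bench. Point: its middle, 75 mm up.
There are look-alikes about, which are no part of the job. There is more than one size of the part that bears cap_ears; the job needs the middle-sized.

How it is judged:
By the outcome, as a careful person would: the job done as asked, in the order asked, and still so for the second after the job is handed in, while the arm keeps its last pose, push and grip.
It also fails if it takes over 54 s, if anything falls off the work surface, if the arm or the gripper's body presses on something with over 40 N, if the wrist force passes 120 N, or if a joint passes its speed limit or range.

## Working session

There is one attempt and no reset: what is moved stays moved. The work goes in short steps, each a Python script; the robot and the scene stay as the last script left them, time stands still between calls to the robot, and variables do not carry over. Pictures are saved under pics/ and viewed, and the job is handed in when it is done.

```bash
mkdir -p pics; ls; python3 - <<'E'
from bench import *
import cv2,numpy as np
np.set_printoptions(precision=4,suppress=True)
o=get_obs();print(o)
for n in("side","top","wrist"):
    im=capture(n);cv2.imwrite(f"pics/a_{n}.png",im[:,:,::-1]);print(n,calibration(n))
E
```

```text
pics
{'time': 0.0, 'joint_pos': array([ 1.126 ,  0.4683, -0.0116,  1.6036,  0.006 ,  1.0714, -0.0563]), 'joint_vel': array([ 0.0011, -0.0008, -0.    ,  0.0002, -0.0006,  0.0017,  0.0029]), 'joint_efforts': array([  0.0004, -52.0563,  -0.0121, -24.3746,  -0.0566,   0.0173,
         0.0002]), 'position': array([ 0.2539, -0.5977,  0.2047]), 'ee_rot': array([-2.6193,  1.7331,  0.0024]), 'force': array([-0.4675,  0.1453,  0.5126]), 'moment': array([ 0.0257,  0.0491, -0.0078]), 'grip_width': 0.09168536427324764}
side {'intrinsics': array([[498.2686,   0.    , 257.9462],
       [  0.    , 498.2686, 190.3734],
       [  0.    ,   0.    ,   1.    ]]), 'rvec': array([ 0.5118, -2.6372,  1.2734]), 'tvec': array([0.5672, 0.1797, 0.9104])}
top {'intrinsics': array([[372.571 ,   0.    , 264.8806],
       [  0.    , 372.571 , 189.5213],
       [  0.    ,   0.    ,   1.    ]]), 'rvec': array([ 2.1387, -2.1267,  0.1107]), 'tvec': array([0.1136, 0.5913, 0.8149])}
wrist {'intrinsics': array([[270.553 ,   0.    , 252.9123],
       [  0.    , 270.553 , 198.0071],
       [  0.    ,   0.    ,   1.    ]]), 'tool_from_camera': array([[ 1.    ,  0.    , -0.0017,  0.0003],
       [ 0.0005,  0.9555,  0.295 , -0.0824],
       [ 0.0017, -0.295 ,  0.9555, -0.18  ],
       [ 0.    ,  0.    ,  0.    ,  1.    ]])}
```

View pics/a_side.png

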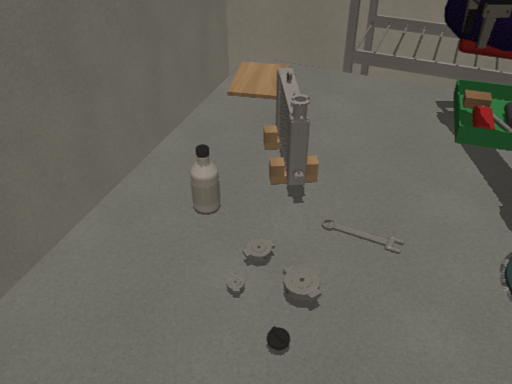

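View pics/a_top.png

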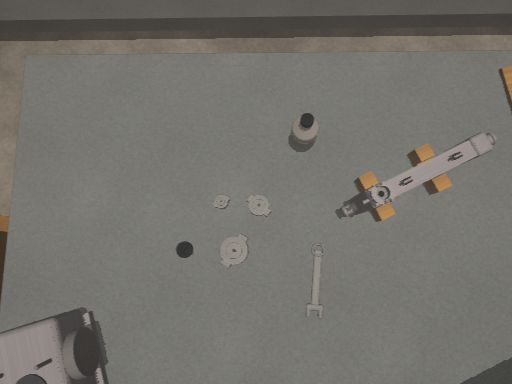

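View pics/a_wrist.png

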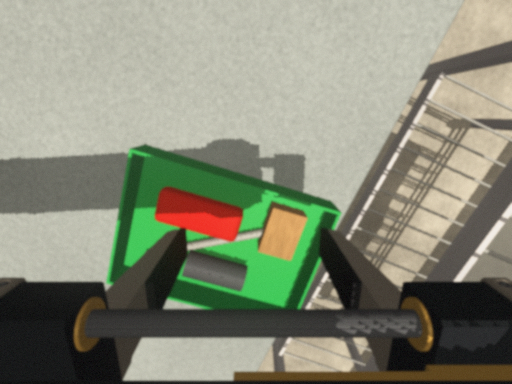

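The top view shows the small cap at about (222,202), the middle at (259,205), the large at (234,250), the plug at (185,250) and the neck at (381,194). Next I'll zoom in and turn these into positions.

```bash
cat > h.py <<'E'
import numpy as np,cv2
from scipy.spatial.transform import Rotation as R
np.set_printoptions(precision=4,suppress=True)
from bench import *
def cam(n,obs=None):
    c=calibration(n);K=c["intrinsics"]
    if n=="wrist":
        T=np.eye(4);T[:3,:3]=R.from_rotvec(obs["ee_rot"]).as_matrix();T[:3,3]=obs["position"]
        T=T@c["tool_from_camera"];return K,T[:3,:3],T[:3,3]
    Rm=cv2.Rodrigues(np.array(c["rvec"]))[0];return K,Rm.T,-Rm.T@np.array(c["tvec"])
def toplane(C,uv,z):
    K,Rw,p=C;uv=np.atleast_2d(np.array(uv,float))
    d=(Rw@np.linalg.inv(K)@np.c_[uv,np.ones(len(uv))].T).T
    return p+d*((z-p[2])/d[:,2])[:,None]
def proj(C,X):
    K,Rw,p=C;x=(K@Rw.T@(np.atleast_2d(X)-p).T).T;return x[:,:2]/x[:,2:]
E
python3 - <<'E'
from h import *
C=cam("top");S=cam("side");print("campos",C[2],S[2])
for n,uv,z in[("small",(222,202),.02),("mid",(259,205),.026),("big",(234,250),.03),("plug",(185,250),.03),("neck",(381,194),.23),("radfar",(490,139),.19),("bottlecap",(307,120),.15),("spA",(318,247),0),("spB",(315,312),0)]:
    X=toplane(C,uv,z);print(n,X,proj(S,X))
im=cv2.imread("pics/a_top.png")
a=cv2.resize(im[180:280,160:290],None,fx=6,fy=6,interpolation=cv2.INTER_CUBIC);cv2.imwrite("pics/b1.png",a)
a=cv2.resize(im[110:240,330:505],None,fx=4.5,fy=4.5,interpolation=cv2.INTER_CUBIC);cv2.imwrite("pics/b2.png",a)
E
```

```text
campos [0.4718 0.0862 0.8925] [0.2985 0.7697 0.708 ]
small [[0.5638 0.219  0.02  ]] [[237.2527 278.3788]]
mid [[0.5565 0.131  0.026 ]] [[259.0576 245.2853]]
big [[0.4522 0.1871 0.03  ]] [[301.489  279.7509]]
plug [[0.4512 0.3004 0.03  ]] [[280.2719 329.3778]]
neck [[ 0.5571 -0.096   0.23  ]] [[300.8291  98.4802]]
radfar [[ 0.6684 -0.3158  0.19  ]] [[284.7543  65.3251]]
bottlecap [[0.7205 0.0274 0.15  ]] [[203.0025 146.643 ]]
spA [[ 0.4602 -0.0079  0.    ]] [[325.9179 222.8976]]
spB [[0.3122 0.0007 0.    ]] [[395.9424 244.019 ]]
```

View pics/b1.png

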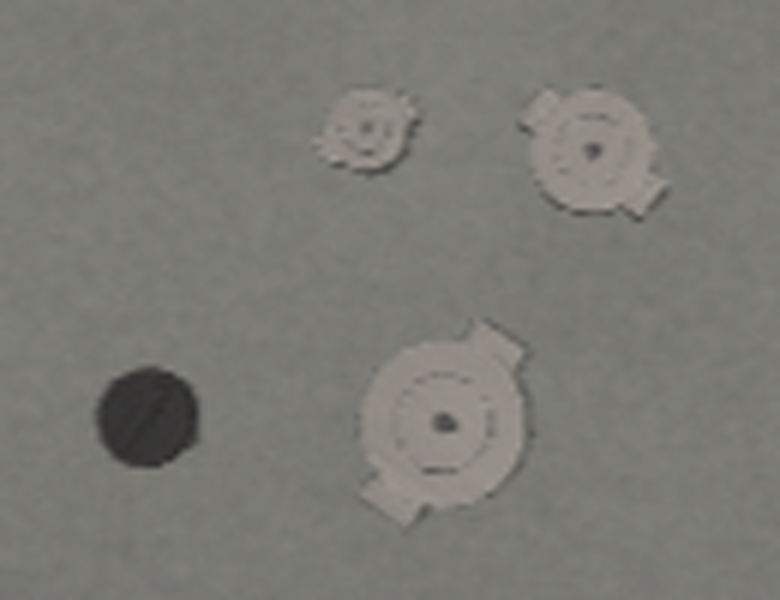

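View pics/b2.png

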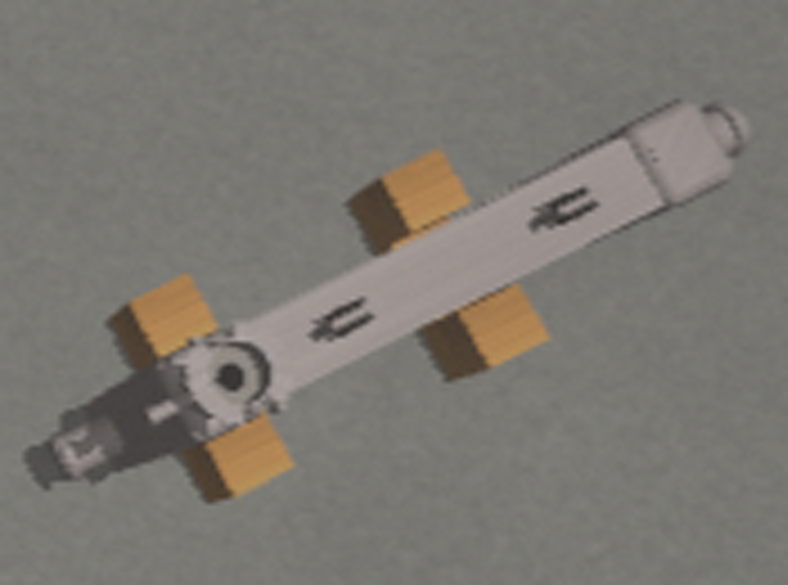

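```bash
cat >> h.py <<'E'
def down(yawdeg): return (R.from_euler("z",yawdeg,degrees=True)*R.from_euler("x",180,degrees=True)).as_rotvec()
E
python3 - <<'E'
from h import *
C=cam("top")
e=toplane(C,[(250.5,197.8),(267.8,212.7)],.026);d=e[0]-e[1];print(e,e.mean(0),np.linalg.norm(d),np.degrees(np.arctan2(d[1],d[0])))
# radiator edges direction: top face long edges in crop b2
ed=toplane(C,[(330+250/4.5,110+325/4.5),(330+625/4.5,110+142/4.5),(330+287/4.5,110+405/4.5),(330+670/4.5,110+210/4.5)],.19)
for a,b in((0,1),(2,3)):
    d=ed[a]-ed[b];print("y dir",np.degrees(np.arctan2(d[1],d[0]))," x yaw",np.degrees(np.arctan2(d[1],d[0]))-90)
for nm,p,ys in[("cap",(.5565,.131,.14),(49,-131)),("neck",(.557,-.096,.35),(27,-153)),("neckend",(.557,-.096,.228),(27,0,-30,-63,-153,180,150,117))]:
    for y in ys: print(nm,y,ik(p,down(y)))
E
```

```text
[[0.5733 0.1511 0.026 ]
 [0.5386 0.1103 0.026 ]] [0.5559 0.1307 0.026 ] 0.053637831478128936 49.589937334246095
y dir 116.24475863311669  x yaw 26.24475863311669
y dir 117.10454785648906  x yaw 27.104547856489063
cap 49 [ 0.2958  0.5488 -0.7722  1.8177  0.4593  0.9632  0.1825]
cap -131 [-0.0074  0.4458 -0.3587  1.837   0.1956  0.8932 -2.7435]
neck 27 [ 0.6228  0.2788 -0.6333  1.5976  0.1689  1.3207  0.4373]
neck -153 [ 0.2489  0.2203 -0.1651  1.6213  0.0373  1.3031 -2.5925]
neckend 27 [ 0.6149  0.3821 -0.6353  1.7588  0.2531  1.0834  0.3656]
neckend 0 [ 0.5515  0.3639 -0.5511  1.7627  0.2135  1.0748 -0.0727]
neckend -30 [ 0.481   0.3472 -0.4596  1.7672  0.1732  1.0672 -0.5625]
neckend -63 [ 0.4038  0.3326 -0.3616  1.7722  0.1327  1.0606 -1.1041]
neckend -153 [ 0.1777  0.3062 -0.0812  1.7873  0.0282  1.0492 -2.5841]
neckend 180 [-0.8251  0.6372  1.3576  1.8448 -0.6662  1.2253 -2.3989]
neckend 150 [ 1.0106  0.6972 -1.316   1.7379  0.7058  1.2796  2.1453]
neckend 117 [ 1.0106  0.6972 -1.316   1.7379  0.7058  1.2796  1.5693]
```

```bash
python3 - <<'E'
from h import *
move_straight([.254,-.598,.33],feed=.25)
movep([.557,-.096,.35],down(27))
dwell(.2)
o=get_obs();im=capture("wrist");cv2.imwrite("pics/c_neck.png",im[:,:,::-1]);np.save("c_neck.npy",np.r_[o["position"],o["ee_rot"]]);print(o["time"],o["position"])
movep([.556,.131,.1465],down(49.5))
dwell(.2)
o=get_obs();im=capture("wrist");cv2.imwrite("pics/c_cap.png",im[:,:,::-1]);np.save("c_cap.npy",np.r_[o["position"],o["ee_rot"]]);print(o["time"],o["position"])
E
```

```text
3.1083 [ 0.5569 -0.0968  0.3499]
4.525 [0.557  0.1297 0.1474]
```

View pics/c_neck.png

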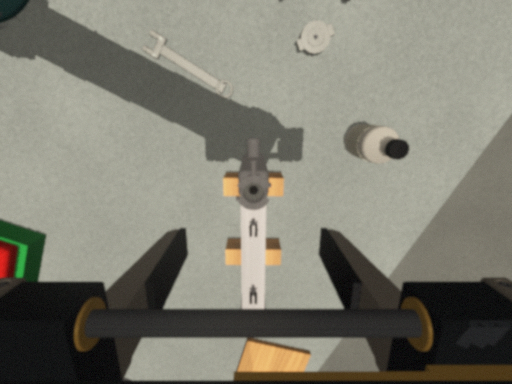

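View pics/c_cap.png

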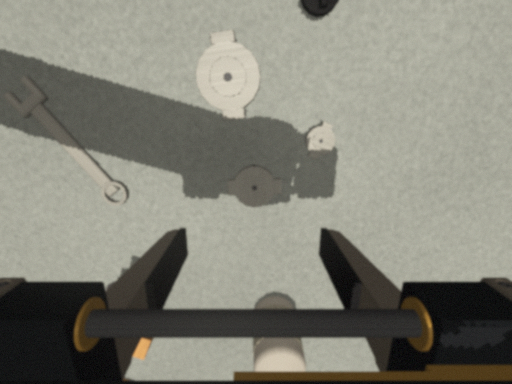

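Both targets sit in the middle of the wrist view, the neck near (253,188) and the cap near (255,187). I'll zoom in on both with the contrast raised.

```bash
python3 - <<'E'
import cv2,numpy as np
out=[]
for n in("neck","cap"):
    im=cv2.imread(f"pics/c_{n}.png")[150:225,205:305].astype(float)
    g=im if n=="neck" else im*2
    out.append(cv2.resize(np.clip(g*1.2,0,255).astype(np.uint8),None,fx=4,fy=7.9*4/7.9,interpolation=cv2.INTER_CUBIC))
cv2.imwrite("pics/c_z.png",np.hstack(out))
E
```

```text
(no output)
```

View pics/c_z.png

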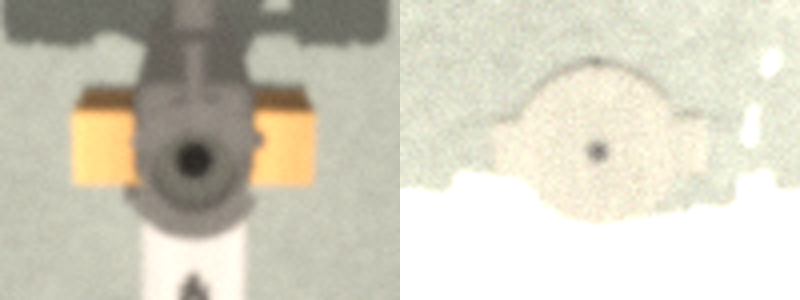

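```bash
python3 - <<'E'
from h import *
o=np.load("c_cap.npy");C=cam("wrist",{"position":o[:3],"ee_rot":o[3:]})
c=toplane(C,(254.2,187.5),.026)[0];print(c)
move_straight([c[0],c[1],.061],down(49.5),feed=.1)
dwell(.2)
o=get_obs();im=capture("wrist");cv2.imwrite("pics/d_cap.png",im[:,:,::-1]);np.save("d_cap.npy",np.r_[o["position"],o["ee_rot"]]);print(o["time"],o["position"],o["force"])
a=np.clip(im[170:270,180:330,::-1].astype(float)*2.4,0,255).astype(np.uint8)
cv2.imwrite("pics/d_capz.png",cv2.resize(a,None,fx=5,fy=5,interpolation=cv2.INTER_CUBIC))
s=capture("side");cv2.imwrite("pics/d_side.png",cv2.resize(s[190:290,200:330,::-1],None,fx=6,fy=6,interpolation=cv2.INTER_CUBIC))
E
```

```text
[0.5541 0.1327 0.026 ]
5.7833 [0.5546 0.1327 0.0616] [-0.3601  0.4698  0.947 ]
```

View pics/d_capz.png

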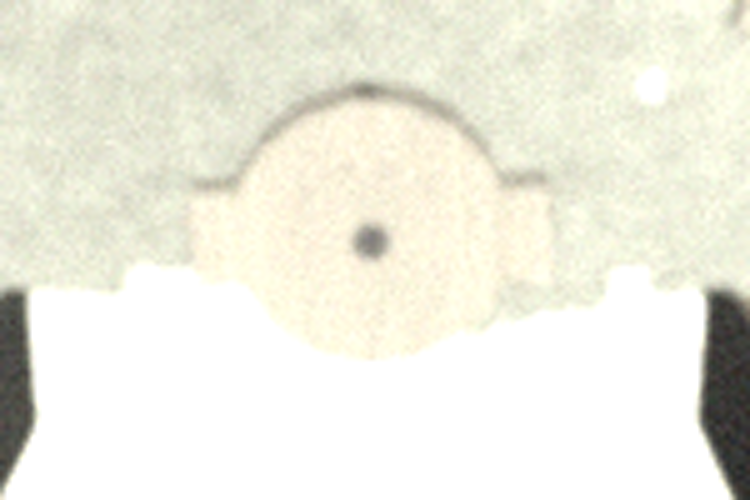

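View pics/d_side.png

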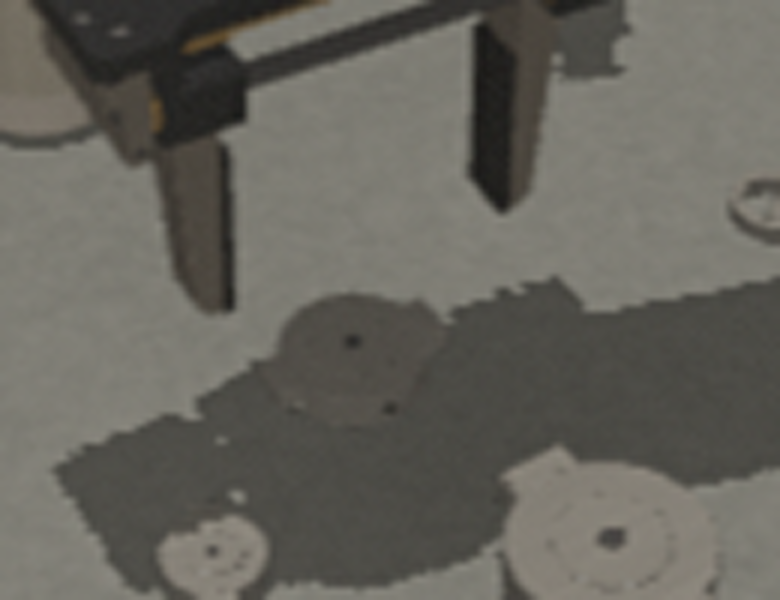

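```bash
python3 - <<'E'
from h import *
o=np.load("d_cap.npy");C=cam("wrist",{"position":o[:3],"ee_rot":o[3:]})
c=toplane(C,(254.0,218.4),.026)[0];print("cap",c,"tcp",o[:3])
S=cam("side");d=np.array([np.cos(np.radians(49.5)),np.sin(np.radians(49.5)),0])
for r in (.010,.015,.02,.025):
    print(r,proj(S,[o[:3]+d*.046-[0,0,r],o[:3]+d*.055-[0,0,r],o[:3]-d*.046-[0,0,r]]).ravel())
E
```

```text
cap [0.5546 0.1323 0.026 ] tcp [0.5546 0.1327 0.0616]
0.01 [237.7727 244.4197 233.4055 246.0052 280.7289 228.8253]
0.015 [237.8465 246.3329 233.4942 247.9197 280.6619 230.723 ]
0.02 [237.9199 248.2333 233.5823 249.8214 280.5954 232.6085]
0.025 [237.9927 250.1211 233.6698 251.7105 280.5292 234.482 ]
```

```bash
python3 - <<'E'
from h import *
g=move_straight([.5546,.1324,.0245],down(49.5),feed=.06,guard=8);o=get_obs();print(g,o["position"],o["force"])
if not g:
    move_gripper(.055,58);o=get_obs();print(o["grip_width"],o["position"],o["force"],o["time"])
    move_straight([.5546,.1324,.12],feed=.1);dwell(.1);o=get_obs();print(o["grip_width"],o["force"],o["position"])
    im=capture("wrist");cv2.imwrite("pics/e_w.png",cv2.resize(np.clip(im[150:300,150:360,::-1]*1.8,0,255).astype(np.uint8),None,fx=3.8,fy=3.8,interpolation=cv2.INTER_CUBIC))
    s=capture("side");cv2.imwrite("pics/e_side.png",cv2.resize(s[130:280,180:340,::-1],None,fx=4,fy=4,interpolation=cv2.INTER_CUBIC));print(get_obs()["time"])
E
```

```text
False [0.5546 0.1326 0.0245] [-0.0536  0.2537 -0.3338]
0.055097881073933576 [0.5546 0.1324 0.0245] [-0.1531 -0.6907  0.0786] 7.3333
0.05474614554946574 [-0.2662 -0.706   1.1349] [0.5541 0.1323 0.1192]
8.6417
```

View pics/e_w.png

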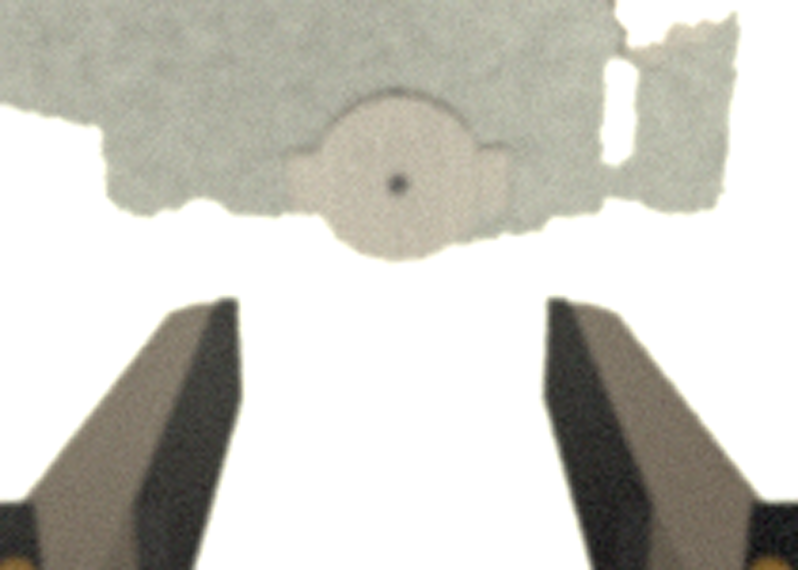

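View pics/e_side.png

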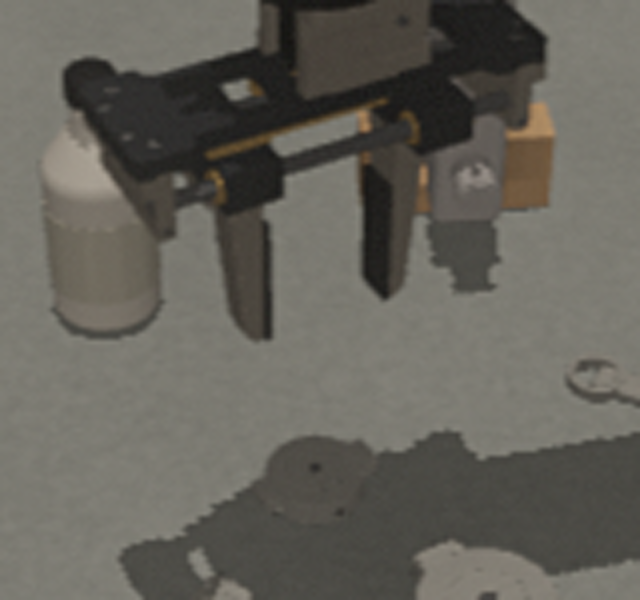

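The grip missed. The pads closed above the ears and the cap hasn't moved, so the fingertips don't reach as far as I assumed. I'll find where the tips are by touching a free patch of bench.

```bash
python3 - <<'E'
from h import *
movep([.66,.15,.06],down(49.5));move_gripper(.092)
dwell(.1);print(get_obs()["force"])
move_straight([.66,.15,.028],feed=.1)
g=move_straight([.66,.15,-.004],feed=.025,guard=5);o=get_obs();print(g,o["position"],o["force"],o["time"])
s=capture("side");cv2.imwrite("pics/f_side.png",cv2.resize(s[130:280,150:310,::-1],None,fx=4,fy=4,interpolation=cv2.INTER_CUBIC))
move_straight([.66,.15,.06],feed=.15)
E
```

```text
[ 0.0057  0.2658 -0.6758]
False [ 0.6602  0.15   -0.0038] [-0.6818  0.0966 -0.0592] 11.8917
```

View pics/f_side.png

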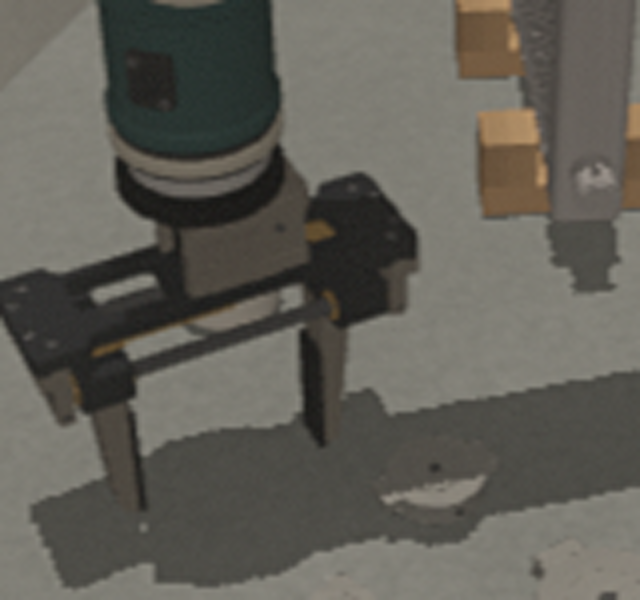

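```bash
python3 - <<'E'
from h import *
move_straight([.66,.15,.0],feed=.2)
g=move_straight([.66,.15,-.025],feed=.02,guard=4);o=get_obs();print(g,o["position"],o["force"],o["time"],o["joint_pos"])
im=capture("wrist");cv2.imwrite("pics/g_w.png",im[:,:,::-1])
move_straight([.66,.15,.06],feed=.2)
E
```

```text
True [ 0.6603  0.15   -0.0084] [-0.8162  0.0534  4.1409] 13.5917 [ 0.1118  0.8584 -0.5718  1.6154  0.581   0.8432  0.1659]
```

View pics/g_w.png

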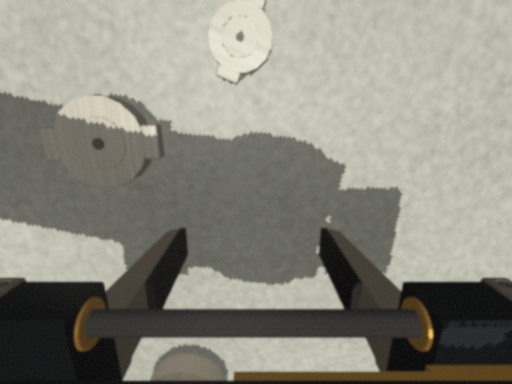

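The tips touch the bench at TCP z ≈ -0.008, so the pads end about 8 mm behind the TCP. I'll grip again with the TCP at z ≈ 0.0035.

```bash
python3 - <<'E'
from h import *
movep([.5546,.1324,.07],down(49.5));dwell(.15)
o=get_obs();im=capture("wrist");cv2.imwrite("pics/h_a.png",im[:,:,::-1])
C=cam("wrist",o)
# dark centre dot search near the expected place
u,v=proj(C,[.5546,.1324,.026])[0].round().astype(int);g=cv2.cvtColor(im,cv2.COLOR_RGB2GRAY).astype(float);w=g[v-12:v+13,u-12:u+13]
m=np.clip(np.median(w)*.75-w,0,None);yy,xx=np.mgrid[v-12:v+13,u-12:u+13];p=[(m*xx).sum()/m.sum(),(m*yy).sum()/m.sum()]
c=toplane(C,p,.026)[0];print(u,v,p,c,o["time"])
E
```

```text
254 214 [np.float64(253.33489827856025), np.float64(213.88732394366198)] [0.5541 0.1325 0.026 ] 14.8
```

```bash
python3 - <<'E'
from h import *
g=move_straight([.5543,.1325,.0035],down(49.5),feed=.06,guard=8);o=get_obs();print(g,o["position"],o["force"])
if not g:
    move_gripper(.055,58);o=get_obs();print(o["grip_width"],o["position"],o["force"],o["time"])
    if o["grip_width"]>.058:
        move_straight([.5543,.1325,.10],feed=.12);dwell(.1);o=get_obs();print(o["grip_width"],o["force"],o["position"])
    im=capture("wrist");cv2.imwrite("pics/i_w.png",cv2.resize(np.clip(im[150:300,150:360,::-1]*1.8,0,255).astype(np.uint8),None,fx=3.8,fy=3.8,interpolation=cv2.INTER_CUBIC))
    np.save("i_w.npy",np.r_[o["position"],o["ee_rot"]])
    s=capture("side");cv2.imwrite("pics/i_side.png",cv2.resize(s[130:280,180:340,::-1],None,fx=4,fy=4,interpolation=cv2.INTER_CUBIC));print(get_obs()["time"])
E
```

```text
False [0.5546 0.1326 0.0039] [-0.4184  0.4796  0.149 ]
0.06119258271886345 [0.5545 0.1326 0.0036] [0.551  0.2114 1.4103] 16.6833
0.06106489484816913 [ 0.8616 -0.1089 -1.3803] [0.5537 0.1323 0.0991]
17.8333
```

View pics/i_w.png

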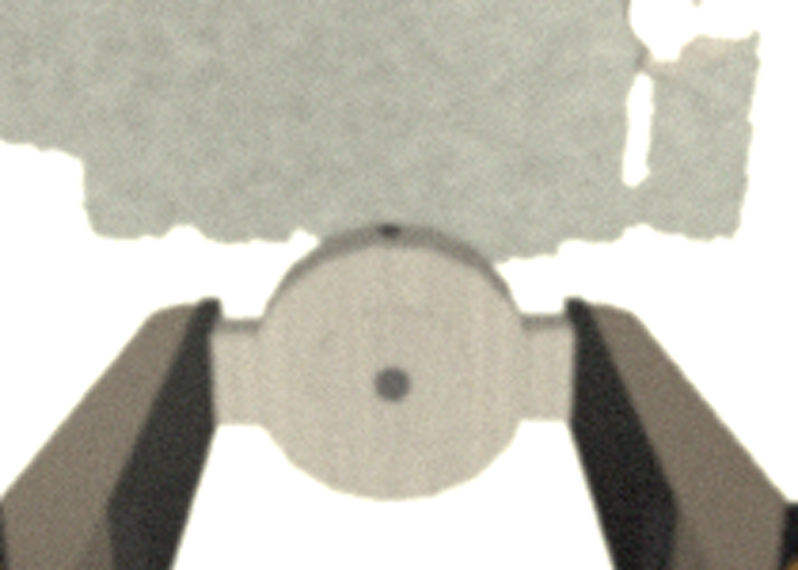

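View pics/i_side.png

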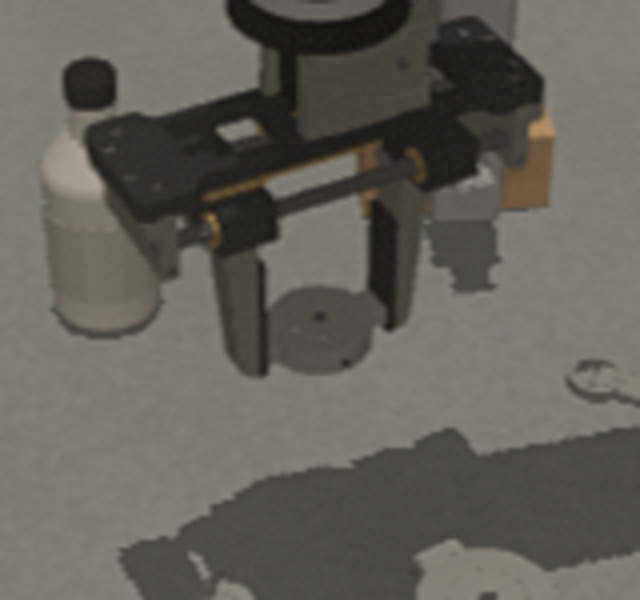

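The cap is held, at 61 mm across the ears, with cap_ears about 17.9 mm above the TCP. Next I'll look at the neck from close by, with the cap off to one side of it.

```bash
python3 - <<'E'
from h import *
o=np.load("c_neck.npy");C=cam("wrist",{"position":o[:3],"ee_rot":o[3:]})
n=toplane(C,(253.5,189.75),.23)[0];print("neck est",n, toplane(cam("top"),(381,194),.23))
ey=np.array([-np.sin(np.radians(27)),np.cos(np.radians(27)),0])
move_straight([.554,.1325,.30],feed=.3)
p=n-ey*.07;movep([p[0],p[1],.27],down(27));dwell(.1)
move_straight([p[0],p[1],.25],feed=.1);dwell(.25)
o=get_obs();im=capture("wrist");cv2.imwrite("pics/j_w.png",im[:,:,::-1]);np.save("j_w.npy",np.r_[o["position"],o["ee_rot"]]);print(o["position"],o["force"],o["time"],o["grip_width"],get_obs()["joint_pos"])
C=cam("wrist",o);print(proj(C,n))
cv2.imwrite("pics/j_wz.png",cv2.resize(np.clip(im[80:200,180:330,::-1]*1.5,0,255).astype(np.uint8),None,fx=5,fy=5,interpolation=cv2.INTER_CUBIC))
s=capture("side");cv2.imwrite("pics/j_side.png",s[:,:,::-1])
E
```

```text
neck est [ 0.5555 -0.0952  0.23  ] [[ 0.5571 -0.096   0.23  ]]
[ 0.5876 -0.1575  0.2505] [-0.2628  0.3678 -0.8632] 20.475 0.06138832696219597 [ 0.6853  0.4408 -0.6415  1.6299  0.2818  1.1644  0.4486]
[[254.3985 134.5043]]
```

View pics/j_w.png

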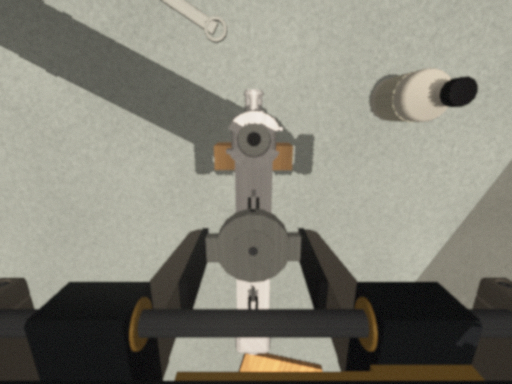

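View pics/j_wz.png

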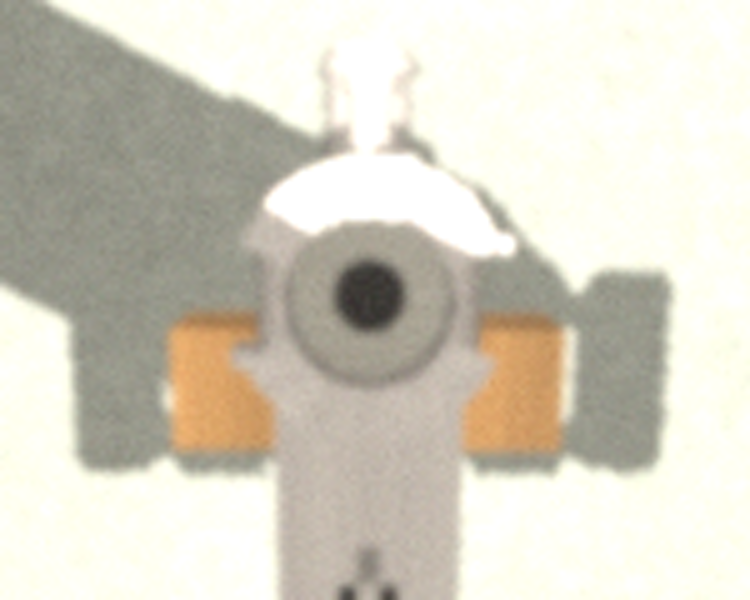

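```bash
python3 - <<'E'
from h import *
o=np.load("j_w.npy");C=cam("wrist",{"position":o[:3],"ee_rot":o[3:]})
print("nj",toplane(C,(253.9,140.2),.23))
a=cv2.imread("pics/a_top.png")[170:220,355:410];b=cv2.imread("pics/a_side.png")[85:135,273:328]
f=lambda a:cv2.resize(np.clip(a*1.4,0,255).astype(np.uint8),None,fx=7,fy=7,interpolation=cv2.INTER_CUBIC)
cv2.imwrite("pics/k.png",np.hstack([f(a),f(b)]))
T=cam("top");S=cam("side")
for n in([.5555,-.0952,.23],[.5573,-.0988,.23]):
    t=proj(T,n)[0];s=proj(S,n)[0];print((t-[355,170])*7,(s-[273,85])*7+[385,0])
    th=np.linspace(0,2*np.pi,5)[:4];ring=np.array(n)+.0205*np.c_[np.cos(th),np.sin(th),0*th]
    print((proj(T,ring)-[355,170])*7,(proj(S,ring)-[273,85])*7+[385,0])
E
```

```text
nj [[ 0.557 -0.099  0.23 ]]
[178.8575 174.3563] [584.2831  96.6682]
[[176.0431  94.4156]
 [ 97.1976 174.0605]
 [181.6962 254.987 ]
 [260.6988 174.6527]] [[516.6118  84.0891]
 [561.6684 128.8362]
 [652.7783 109.4005]
 [606.2352  65.4427]]
[192.9629 167.3602] [582.2241  90.0129]
[[190.0887  87.4639]
 [111.3023 167.0723]
 [195.862  247.946 ]
 [274.8049 167.6488]] [[514.7758  77.5129]
 [559.6503 121.9785]
 [650.4909 102.6647]
 [604.1385  58.9809]]
```

View pics/k.png

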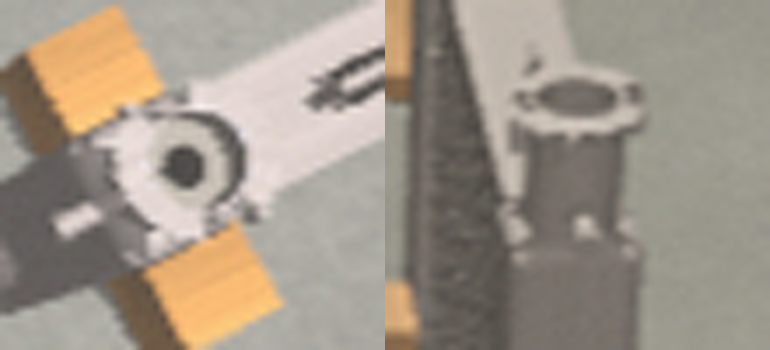

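```bash
python3 - <<'E'
from h import *
n=np.array([.557,-.0987,.23]);y=26.4
ey=np.array([-np.sin(np.radians(y)),np.cos(np.radians(y)),0])
p=n+ey*.001;o=get_obs()
move_straight([o["position"][0],o["position"][1],.262],feed=.15)
move_straight([p[0],p[1],.262],down(y),feed=.12)
move_straight([p[0],p[1],.2391],feed=.08);dwell(.25)
o=get_obs();print(p,o["position"],o["force"],o["time"],o["grip_width"])
ims=[capture(k)[:,:,::-1] for k in("top","side","wrist")]
for k,i in zip("tsw",ims): cv2.imwrite(f"pics/l_{k}.png",i)
f=lambda a:cv2.resize(np.clip(a*1.6,0,255).astype(np.uint8),None,fx=7,fy=7,interpolation=cv2.INTER_CUBIC)
cv2.imwrite("pics/l.png",np.hstack([f(ims[0][170:220,355:410]),f(ims[1][75:125,273:328])]))
cv2.imwrite("pics/lw.png",cv2.resize(np.clip(ims[2][170:300,170:340]*1.8,0,255).astype(np.uint8),None,fx=4.5,fy=4.5,interpolation=cv2.INTER_CUBIC))
E
```

```text
[ 0.5566 -0.0978  0.23  ] [ 0.5568 -0.0978  0.2395] [-0.9635  0.3118  0.1092] 22.2167 0.06092830240886917
```

View pics/l.png

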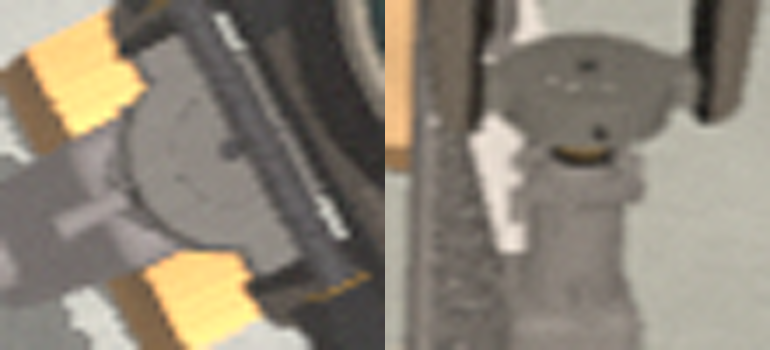

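View pics/lw.png

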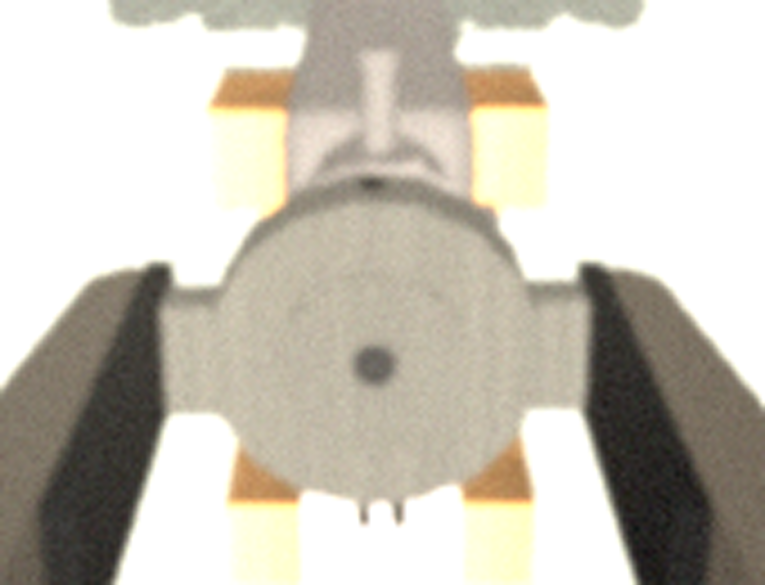

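```bash
python3 - <<'E'
from h import *
T=cam("top");S=cam("side");o=np.load("j_w.npy")
z=.2395+.0179+.0045
tn=toplane(T,(355+196/7,170+160/7),.23)[0];tc=toplane(T,(355+232/7,170+148/7),z)[0]
sn=toplane(S,(273+193/7,85+96/7),.23)[0];sc=toplane(S,(273+203/7,75+65/7),z)[0]
print("top",tn,tc,tc-tn);print("side",sn,sc,sc-sn)
E
```

```text
top [ 0.5592 -0.0996  0.23  ] [ 0.5579 -0.0994  0.2619] [-0.0013  0.0002  0.0319]
side [ 0.5573 -0.0949  0.23  ] [ 0.556  -0.0949  0.2619] [-0.0013  0.      0.0319]
```

Both fixed cameras put the cap 1.3 mm short in x relative to the neck. I'll correct that, then lower in small steps while logging the force.

```bash
python3 - <<'E'
from h import *
p=np.array([.5579,-.0979])
move_straight([*p,.2391],feed=.05);dwell(.1);f0=get_obs()["force"]
g=move_straight([*p,.2215],feed=.05,guard=4);o=get_obs();print(g,"h",(o["position"][2]+.0179-.23)*1e3,o["force"]-f0,o["position"])
if not g:
  for z in(.2185,.2175,.2165,.2155):
    g=move_straight([*p,z],feed=.03,guard=14);dwell(.05);o=get_obs();print(g,"h",(o["position"][2]+.0179-.23)*1e3,o["force"]-f0,o["moment"],o["position"][:2],o["grip_width"])
    if g:break
print(o["time"])
E
```

```text
False h 9.025704616955066 [-0.1577 -0.2725  0.1315] [ 0.5577 -0.0978  0.2211]
False h 7.355762329307236 [-0.0493 -0.4941  4.8126] [-0.0535  0.127   0.0167] [ 0.5584 -0.0978] 0.060768297909019664
False h 6.6411060801626896 [-1.9634 -0.0626  7.6277] [-0.0167  0.4228 -0.0813] [ 0.5584 -0.0978] 0.061321635775267266
False h 6.096716897376314 [-2.3011  0.588  11.2273] [-0.0454  0.649   0.0819] [ 0.5585 -0.0978] 0.061266369464261165
False h 4.40858534499683 [-1.0443 -1.4526  6.7623] [-0.2262  0.1253  0.0289] [ 0.5585 -0.0983] 0.06095621862704522
24.4167
```

```bash
python3 - <<'E'
from h import *
p=np.array([.5582,-.0981])
for z in(.2145,.213,.2115,.210):
    g=move_straight([*p,z],feed=.03,guard=12);dwell(.1);o=get_obs();print(g,"h",(o["position"][2]+.0179-.23)*1e3,o["force"],o["moment"],o["position"][:2],o["grip_width"])
    if g:break
ims=[capture(k)[:,:,::-1] for k in("side","wrist")]
f=lambda a,s:cv2.resize(np.clip(a*1.7,0,255).astype(np.uint8),None,fx=s,fy=s,interpolation=cv2.INTER_CUBIC)
cv2.imwrite("pics/m_s.png",f(ims[0][75:125,258:343],8));cv2.imwrite("pics/m_w.png",f(ims[1][170:300,170:340],4.5))
print(o["time"])
E
```

```text
False h 3.5774457087607017 [-3.1712 -0.0926  7.6232] [-0.1772  0.4818  0.0318] [ 0.5585 -0.0985] 0.060844908101964794
False h 2.2223839803296452 [-2.8527 -1.5785  8.9683] [-0.183   0.5573  0.0215] [ 0.5586 -0.0986] 0.06101056164048204
False h 0.9506249757052498 [-4.1216 -1.1085  9.828 ] [-0.2613  0.713   0.003 ] [ 0.5585 -0.0986] 0.06126403120610624
False h -0.28819596649853896 [-4.439  -0.5946 11.4753] [-0.2787  0.7424  0.0398] [ 0.5586 -0.0987] 0.06097624815193657
25.8167
```

View pics/m_s.png

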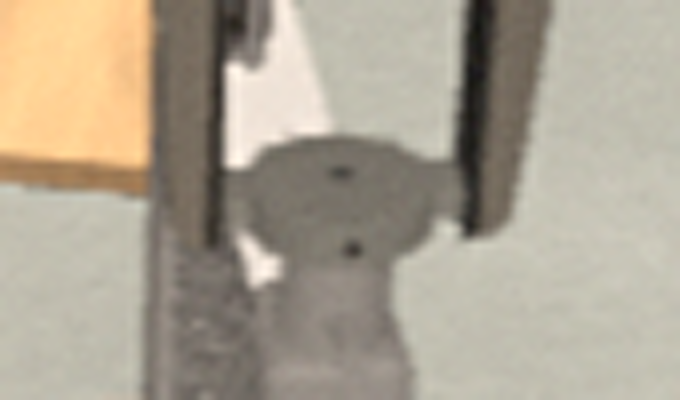

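View pics/m_w.png

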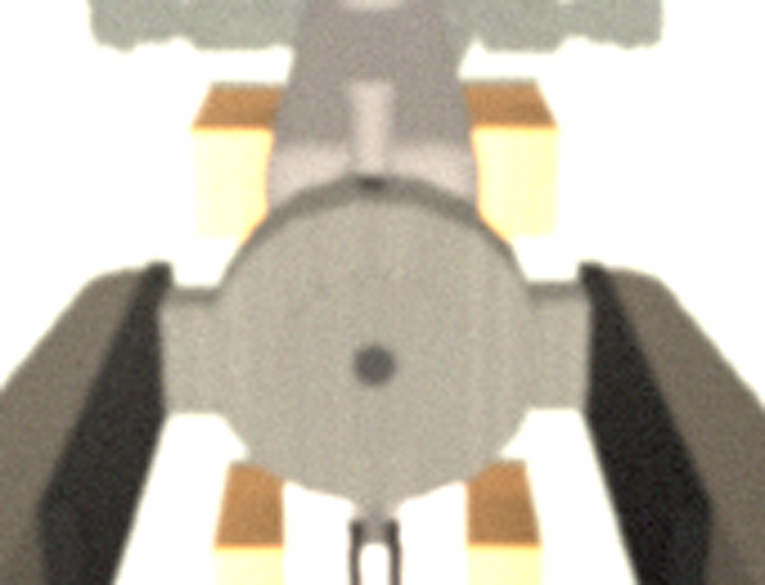

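The force climbs at 0.9 N/mm, as the spring should, so the lugs have gone through the slots. I'll ease the side load, press lower, and turn clockwise in steps.

```bash
python3 - <<'E'
from h import *
c=np.array([.5575,-.0983]);y0=26.4
def ps(tag):
    o=get_obs();print(tag,"h %.2f"%((o["position"][2]+.0179-.23)*1e3),o["force"],o["moment"],o["position"][:2],"%.4f"%o["grip_width"],"yaw %.2f"%np.degrees(np.arctan2(*(R.from_rotvec(o["ee_rot"]).as_matrix()[[1,0],0]))),"t %.2f"%o["time"]);return o
move_straight([*c,.2075],down(y0),feed=.02);dwell(.1);o=ps("dn")
for y in(16.4,6.4):
    move_straight([*c,.2075],down(y),feed=.02) if 0 else movep([*c,.2075],down(y))
    dwell(.05);o=ps(y)
    if abs(o["moment"][2])>2: break
E
```

```text
dn h -2.03 [-3.9394 -1.2363 14.8745] [-0.1642  0.7046 -0.0083] [ 0.5586 -0.0987] 0.0610 yaw 26.38 t 26.30
16.4 h -1.98 [-2.3055 -3.0266 14.5556] [-0.5451  0.4794 -0.2087] [ 0.559  -0.0995] 0.0611 yaw 16.30 t 26.62
6.4 h -1.92 [-2.2721 -2.5203 13.3655] [-0.5649  0.4874 -0.2551] [ 0.559  -0.0998] 0.0608 yaw 6.29 t 26.95
```

```bash
python3 - <<'E'
from h import *
c=np.array([.5572,-.0978])
def ps(tag):
    o=get_obs();print(tag,"h %.2f"%((o["position"][2]+.0179-.23)*1e3),o["force"],o["moment"],o["position"][:2],"%.4f"%o["grip_width"],"yaw %.2f"%np.degrees(np.arctan2(*(R.from_rotvec(o["ee_rot"]).as_matrix()[[1,0],0]))),"t %.2f"%o["time"]);return o
for y in(-4,-14,-24,-34,-44,-52,-58,-61):
    movep([*c,.2075],down(y));dwell(.05);o=ps(y)
    if abs(o["moment"][2])>1.2: break
E
```

```text
-4 h -1.90 [-1.5395 -3.2903 13.3871] [-0.6757  0.3495 -0.0289] [ 0.559  -0.0993] 0.0611 yaw -4.06 t 27.28
-14 h -1.90 [-1.5473 -2.6407 13.8301] [-0.6818  0.3735 -0.1459] [ 0.559  -0.0994] 0.0612 yaw -14.09 t 27.61
-24 h -1.86 [-2.1777 -1.3851 13.01  ] [-0.7022  0.3066 -0.2966] [ 0.5589 -0.0996] 0.0612 yaw -24.13 t 27.93
-34 h -1.90 [-0.5936 -4.0413 12.9733] [-0.77    0.5055 -0.0739] [ 0.5588 -0.0996] 0.0607 yaw -34.09 t 28.26
-44 h -1.90 [-1.3738 -2.3768 12.9814] [-0.6162  0.4769 -0.072 ] [ 0.5588 -0.0992] 0.0612 yaw -44.06 t 28.58
-52 h -1.93 [-1.8539 -2.6949 13.0839] [-0.6795  0.4351 -0.2014] [ 0.5588 -0.0994] 0.0608 yaw -52.10 t 28.88
-58 h -1.93 [-1.5336 -3.9358 12.9004] [-0.6469  0.4138 -0.3548] [ 0.5588 -0.0995] 0.0613 yaw -58.13 t 29.18
-61 h -1.93 [-1.8756 -3.5818 13.2897] [-0.7145  0.3638 -0.2943] [ 0.5588 -0.0996] 0.0612 yaw -61.11 t 29.48
```

Turning is easy and the stop hasn't been reached yet. I'll go on in small steps until the moment rises.

```bash
python3 - <<'E'
from h import *
c=np.array([.5572,-.0978])
def ps(tag):
    o=get_obs();print(tag,"h %.2f"%((o["position"][2]+.0179-.23)*1e3),o["force"],o["moment"],o["position"][:2],"%.4f"%o["grip_width"],"yaw %.2f"%np.degrees(np.arctan2(*(R.from_rotvec(o["ee_rot"]).as_matrix()[[1,0],0]))),"t %.2f"%o["time"]);return o
for y in(-62.5,-63.5,-64.5,-65.5,-66.5,-67.5,-68.5,-70,-71):
    movep([*c,.2073],down(y));dwell(.1);o=ps(y)
    if abs(o["moment"][2]+.2)>.9: break
ims=[capture(k)[:,:,::-1] for k in("side","wrist")]
f=lambda a,s:cv2.resize(np.clip(a*1.7,0,255).astype(np.uint8),None,fx=s,fy=s,interpolation=cv2.INTER_CUBIC)
cv2.imwrite("pics/n_s.png",f(ims[0][75:135,258:343],8));cv2.imwrite("pics/n_w.png",f(ims[1][170:300,170:340],4.5))
E
```

```text
-62.5 h -1.99 [-2.153  -3.0705 13.6582] [-0.7159  0.521   0.0279] [ 0.5589 -0.0997] 0.0611 yaw -62.56 t 29.83
-63.5 h -1.97 [-2.8334 -2.8119 13.2277] [-0.6772  0.5152  0.0438] [ 0.5588 -0.0997] 0.0607 yaw -63.56 t 30.18
-64.5 h -1.96 [-1.4721 -3.8033 14.3814] [-0.7394  0.5431  0.0931] [ 0.5588 -0.0997] 0.0609 yaw -64.55 t 30.53
-65.5 h -1.98 [-2.0627 -3.4835 13.8523] [-0.7108  0.5489  0.1353] [ 0.5588 -0.0997] 0.0609 yaw -65.54 t 30.88
-66.5 h -1.95 [-3.0131 -3.3561 14.0227] [-0.7367  0.6325  0.1409] [ 0.5587 -0.0997] 0.0610 yaw -66.53 t 31.23
-67.5 h -1.99 [-2.5043 -2.9547 14.2613] [-0.7618  0.7548  0.3433] [ 0.5585 -0.0997] 0.0608 yaw -67.50 t 31.58
-68.5 h -1.98 [-3.6589 -3.5532 14.1761] [-0.7586  0.7554  0.4705] [ 0.5585 -0.0996] 0.0613 yaw -68.47 t 31.93
-70 h -1.98 [-3.1263 -3.5583 14.8873] [-0.7335  0.8292  0.7108] [ 0.5584 -0.0996] 0.0609 yaw -69.93 t 32.28
```

View pics/n_w.png

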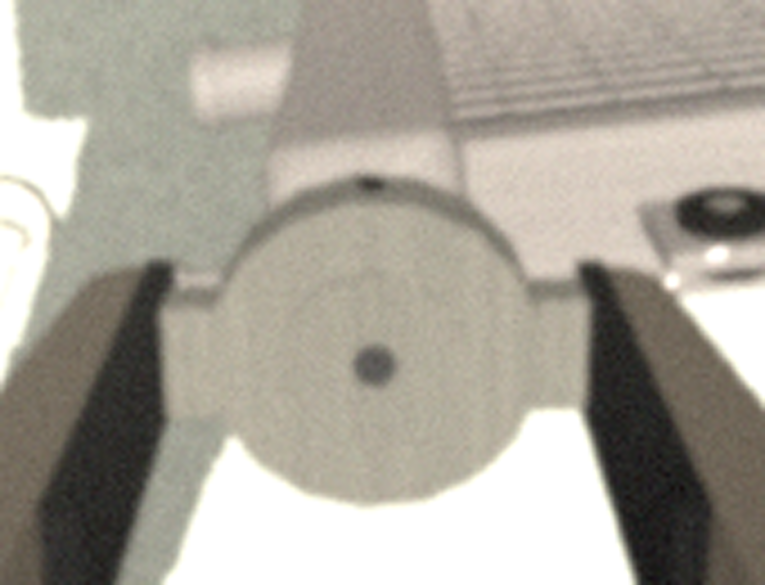

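View pics/n_s.png

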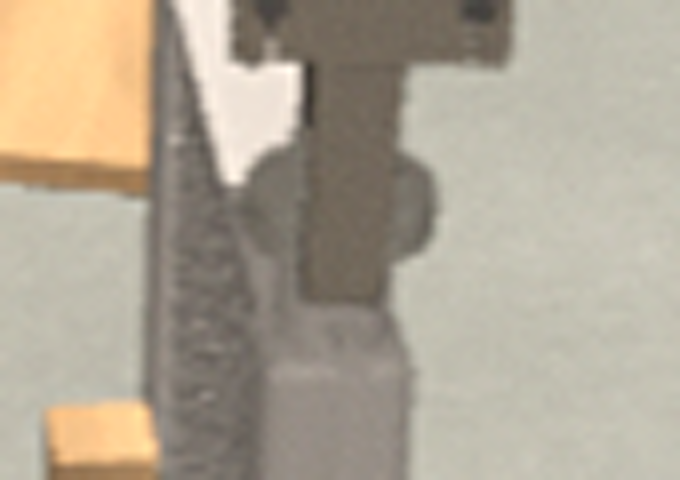

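```bash
python3 - <<'E'
from h import *
movep([.5570,-.0977,.2068],down(-70));dwell(1.0)
o=get_obs();print("h %.2f"%((o["position"][2]+.0179-.23)*1e3),o["force"],o["moment"],o["grip_width"],"yaw %.2f"%np.degrees(np.arctan2(*(R.from_rotvec(o["ee_rot"]).as_matrix()[[1,0],0]))),o["time"])
im=capture("wrist")[:,:,::-1];t=capture("top")[:,:,::-1]
cv2.imwrite("pics/o.png",np.hstack([cv2.resize(np.clip(im[190:290,180:330]*1.7,0,255).astype(np.uint8),(450,300)),cv2.resize(t[100:330,150:420],(350,300))]))
E
```

```text
h -2.00 [-3.6088 -4.0519 17.5178] [-0.7547  1.0215  0.7078] 0.061101526493651075 yaw -69.93 33.6333
```

View pics/o.png

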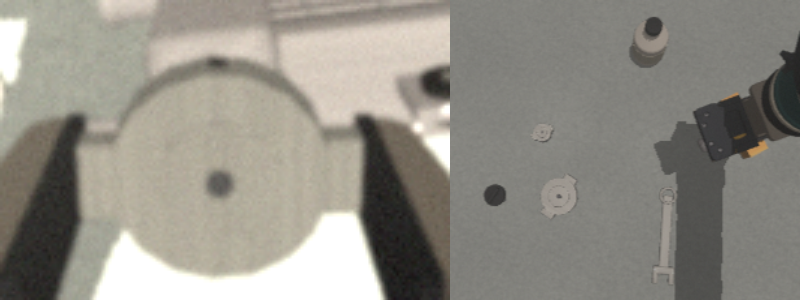

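The cap is fully down, with h at -2.0 mm and 17.5 N of push. It is held against the turning stop with 0.7 N m, and the bystanders look untouched in the top view. I'm handing in.

```bash
python3 -c "
from h import *
close_job();o=get_obs();print(o['time'],o['position'],o['force'],o['moment'],o['grip_width'])"
```

```text
the job is handed in; nothing more can be done
the job is handed in; nothing more can be done
```

The middle-sized cap is on the radiator neck, pressed fully down and turned clockwise to its stop. I handed the job in at about 34 s with the gripper still holding it.

**Last checks, just before handing in:**
- **Depth:** cap_ears was at about -2.0 mm relative to the neck, which is fully down, with about 17.5 N on it.
- **Turn:** I turned the tool clockwise from 26.4° to -70°. The resisting torque started to rise at about -64° and reached 0.7 N m, and held there. The tool is a few degrees past the nominal 90° because of that preload; the wrist picture shows the cap lagging it by about 1°.
- **Grip:** the fingers read 61.1 mm across the ears, and the cap had not slipped.
- **Other objects:** the plug, spanner, bottle and the other two caps looked unmoved in the top view.

**What failed or disagreed:**
- **First grip:** it closed above the ears because the fingertips end about 8 mm behind the TCP, not ahead of it. I measured this by touching the bench lightly, then gripped again lower.
- **Neck position:** the views differed by up to 4 mm. I settled it by comparing the cap and neck in the same top and side pictures, which gave a 1.3 mm correction.
- **Entry:** the force rose briefly to about 11 N as the cap went on, then dropped into the spring's expected rise of 0.9 N per mm.
- **After handing in:** the state could no longer be read, so I have no check from after that moment.

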